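Turn the dark chocolate mould over with the flipper

ROBOT

A 7-joint arm with a two-finger parallel gripper is mounted at the origin on the work surface. World frame = base frame: x ahead of the robot, y to its left, z up, the work surface at z = 0. Lengths are in m, angles in rad, forces in N, time in s.
With the tool pointing down it reaches from about 0.425 to 0.875 m from the base axis. Payload 4.7 kg.
Tool frame: the origin (TCP) lies midway between the tips of the shut fingers; the grasp point (between the pads) lies 19 mm behind it; z points along the fingers, y is the line along which they close (so a half turn about z gives the same grasp; the last joint's range is limited). The gripper opens to 85 mm and grips with 20 to 120 N. Pads are 22 mm wide; open, the fingers measure 114 mm over their backs; the gripper's body (76 mm by 85 mm) begins 54 mm behind the grasp point. The pads swing forward as they close: fully open they stand 13 mm farther back than shut.
Start: joints at [1.27, 0.321, -0.07, 1.45, 0.023, 1.371, -0.057], TCP at [0.201, -0.618, 0.231] pointing down, gripper open.
Joint ranges: [-2.86, 2.86], [-0.3, 2.09], [-1.38, 1.24], [0.06, 2.45], [-1.56, 4.7], [0.09, 2.05], [-2.69, 2.69]. Speed limits (rad/s): [2.57, 2.57, 3.14, 3.14, 3.14, 3.14, 3.14].

INTERFACE

Orientations are given as a unit quaternion [w, x, y, z].
In Python, from station import status, eyes, job_done gives the robot as it stands.
- The arm moves only by the tool move_arm, never from a script. Its arguments are lists of equal length, an entry for each row: "linear": the shift along the tool's x, y, z in mm, a list of three; "yaw": the turn about the tool's z in degrees. A call has 1 to 10 rows; each row shifts and turns the commanded pose from where the row before left it, along the tool's axes as they then stand; what a row does not reach is not made up. A row lasts 1/10 s, in which the tool goes at most 50 mm and 8.59 degrees, less where a joint would pass 70% of its speed; a pose out of reach is approached as far as the arm can. A call with a gripper value outside its range is refused whole. "hand" is the closure, from 0 (fully open) to 1 (shut), set as the call begins (left out, the last holds). The fingers move at their own pace and stop on an object; the grip force is fixed at half the most. Time passes only in rows, so rows that do not move let the fingers close. It gives the time, the measured TCP pose, the force, the opening and the grip force at its end, in the units of the state.
- status.get_obs(): the state, without advancing time (a new reading comes with each control period).
- eyes.snapshot(name): name is "side" or "top"; returns a dict with "color" (400x640x3 uint8, red, green, blue), "z_map" (400x640 float32, m along the optical axis (not along the pixel's ray), 0 where there is no reading), "intrinsics" (3x3 intrinsics, pixels), "pose" (4x4, takes a point from camera to world coordinates). Camera axes: x right, y down, z forward; pixel columns grow to the right and rows downward; lengths in m; the calibration is good to about 2 mm. A picture is of the moment at which its call begins.
- job_done(): hands the job in; it is judged then, once.
Trained networks look in a picture, given as the dict that the camera call returned (one of the last four; its "shot" number tells which), for a name from the list of things; names that differ only in an ending like _2 or _b are one class to them, and where a whole thing is asked for, a point or a joint stands for the part that bears it (a point fixed in the world has none). Each returns a list of dicts, best first, with "score" (0 to 1); they miss things now and then, are a little off and sometimes report something else, mostly with a low value. They report only what shows in the picture. A call takes as long as a camera call. They do not tell look-alikes from the thing itself.
- eyes.spot_in(picture, label): "point" ([column, row] in pixels, amid what is visible of it).
- eyes.landmark_of(picture, label): "point" ([column, row] in pixels: a listed point, or the origin of a listed thing).
The state is a dict: "clock": time; "joints": joint angles; "qd": joint speeds; "joint_torque": joint torques, N m; "ee_pos": TCP position; "ee_rot": TCP orientation; "wrist_force": force on the tool from outside, world axes, zero at the start; "torque": the same for the moment, N m; "opening": finger opening in m; "finger_force": force on a finger pad.
Only numpy, scipy, OpenCV 4.12 (cv2) and the standard library are available. Lean on these libraries where they do the work, as an engineer would, in place of code of your own. Each camera call takes 0.05 s, during which the arm holds its last target. There are 200 camera calls.

TASK

Lay the bar mould filled with dark chocolate, chocolate side up, in the blue cradle of the flipper jig and let go of it. Then swing the cradle all the way over by its red bar, so that the mould drops face-down into the white nest beside it; leave the cradle resting closed over the nest.

Things in the scene. Friction and masses are not known exactly. Their poses are not given: they have to be found in the camera images.
- dark_mould: White-edged bar mould 96 x 50 x 26 mm (x, y, z), about 0.16 kg, open top filled with three dark brown chocolate pieces. Starts chocolate up on the table, between or beside two like moulds with ivory and pink filling, long sides facing, finger room between. Origin: centre of its underside; z points out of the chocolate face. A half turn about z makes no difference.
- jig: Fixed steel plate 170 x 190 x 8 mm; origin centre of its underside, z up. Posts at x = +-77 mm, 46 mm high, hold the hinge: along x, at y = 0, z = 40 mm. White nest: floor z = 25 mm, centre y = +52. Blue cradle, open: floor z = 25, centre y = -52. Inside (x by y): nest 110 x 62, cradle 112 x 66 mm, between outward-flared walls 12 to 16 mm high; the long walls have finger gaps, 58 mm, mid-length.
- flipper (a joint): Angle of the blue cradle about the hinge, rad: 0 = open and flat (start); grows as the red bar is lifted and carried over to the jig's +y side; 3.14 (stop) = upside down over the nest. 0.3 kg, slight friction, no spring; past upright it sinks closed by itself, damped. The mould slides out into the nest on the way over; its long side lies along the jig's x in both.
- flipper_bar (a point): Middle of the round red bar on the cradle's outer edge: 12 mm thick, along the jig's x, 108 mm free between two stems. It circles the hinge at radius 140 mm: at jig y = -140, z = 40 mm when open, y = +140, z = 40 mm when turned over. About 40 mm clear of the cradle, so it can be pinched from above at any angle and turns in the grip. The frame turns with the cradle.
Mind the look-alikes: they are no part of the job. Leave any turquoise look-alike of the dark_mould alone.

How it is judged:
By the outcome, as a careful person would: the job done as asked, in the order asked, and still so for the second after the job is handed in, with the robot touching nothing.
It also fails if it takes over 61 s, if anything falls off the work surface, if the arm or the gripper's body presses on something with over 40 N, if the wrist force passes 120 N, or if a joint passes its speed limit or range.

## Working session

There is one attempt and no reset: what is moved stays moved. The work goes in short steps, Python scripts to look and compute and a tool call to move; the robot and the scene stay as the last step left them, time stands still between calls to the robot, and variables do not carry over. Pictures are saved under pics/ and viewed, at most 10 in all, crops included, and the job is handed in when it is done.

Besides the shell and the picture viewer there is one more tool, called after "Call:" by a JSON object that holds its "name" and its "arguments". move_arm: Moves the arm, as the interface text tells. Its arguments: {"type":"object","properties":{"linear":{"type":"array","items":{"type":"array","items":{"type":"number"}}},"yaw":{"type":"array","items":{"type":"number"}},"hand":{"type":"number"}},"required":["linear","yaw"]}

```bash
mkdir -p pics; cat > h.py <<'E'
import numpy as np, cv2
from station import status, eyes, job_done
def snap(n): return eyes.snapshot(n)
def world(p,u,v,z=None,plane=None):
    K=p["intrinsics"];T=p["pose"]
    r=np.array([(u-K[0,2])/K[0,0],(v-K[1,2])/K[1,1],1.])
    if plane is not None:
        d=T[:3,:3]@r; s=(plane-T[2,3])/d[2]; return T[:3,3]+s*d
    if z is None: z=p["z_map"][int(round(v)),int(round(u))]
    return T[:3,:3]@(r*z)+T[:3,3]
def cloud(p):
    K=p["intrinsics"];T=p["pose"];v,u=np.mgrid[:400,:640];z=p["z_map"]
    c=np.stack([(u-K[0,2])/K[0,0]*z,(v-K[1,2])/K[1,1]*z,z],-1)
    return c@T[:3,:3].T+T[:3,3]
def save(p,f,crop=None,s=1):
    c=p["color"]
    if crop: c=c[crop[1]:crop[3],crop[0]:crop[2]]
    cv2.imwrite("pics/"+f,cv2.resize(c[...,::-1],None,fx=s,fy=s,interpolation=cv2.INTER_CUBIC))
E
python3 - <<'E'
from h import *
np.set_printoptions(precision=3,suppress=True)
o=status.get_obs();print(o["clock"],o["ee_pos"],o["ee_rot"])
for n in("top","side"):
    p=snap(n);save(p,n+"0.png")
    print(n,p["pose"][:3,3])
    for l in("dark_mould","jig","flipper_bar"):
        for f in(eyes.spot_in,eyes.landmark_of):
            for d in f(p,l)[:4]:
                print(l,f.__name__,np.array(d["point"]),round(d["score"],2),world(p,*d["point"]))
E
```

```text
0.0 [ 0.201 -0.618  0.23 ] [-0.001  0.988  0.157 -0.   ]
top [ 0.369 -0.144  0.852]
dark_mould call [458.3 214.5] 0.89 [ 0.441 -0.418  0.025]
dark_mould call [308.4 150.8] 0.84 [ 0.566 -0.124  0.023]
dark_mould call [446.7 314.5] 0.69 [ 0.369 -0.144  0.852]
dark_mould call [390.8 180.4] 0.66 [ 0.508 -0.287  0.024]
dark_mould call [443.5 314.1] 0.82 [ 0.251 -0.385  0.025]
dark_mould call [312.1 242.5] 0.8 [ 0.385 -0.133  0.021]
dark_mould call [388.8 180.2] 0.6 [ 0.508 -0.283  0.024]
jig call [187.7 160.2] 0.67 [0.548 0.118 0.009]
jig call [189.2 158.6] 0.87 [0.551 0.115 0.01 ]
jig call [251.1 172.8] 0.27 [ 0.517 -0.016  0.045]
flipper_bar call [218.8 167.6] 0.72 [0.53  0.051 0.026]
flipper_bar call [251.3 171.8] 0.93 [ 0.519 -0.015  0.042]
side [0.425 0.553 0.87 ]
dark_mould call [339.4 223.8] 0.85 [ 0.39  -0.117  0.024]
dark_mould call [311.4 136. ] 0.78 [ 0.459 -0.419  0.025]
dark_mould call [288.7 174. ] 0.62 [ 0.514 -0.278  0.022]
dark_mould call [387.7 143. ] 0.62 [ 0.255 -0.39   0.025]
dark_mould call [312.3 142.4] 0.87 [ 0.456 -0.4    0.018]
dark_mould call [290.8 178.4] 0.75 [0.425 0.553 0.87 ]
dark_mould call [339.6 226.4] 0.74 [ 0.389 -0.111  0.022]
dark_mould call [261.3 226.1] 0.66 [ 0.568 -0.11   0.025]
jig call [261.7 321.6] 0.94 [0.549 0.12  0.012]
jig call [265.1 290.1] 0.25 [0.548 0.047 0.008]
jig call [259.5 323.2] 0.91 [0.553 0.122 0.009]
flipper_bar call [269.2 287. ] 0.62 [0.538 0.049 0.025]
flipper_bar call [281.5 255.8] 0.59 [ 0.515 -0.014  0.045]
```

View pics/top0.png

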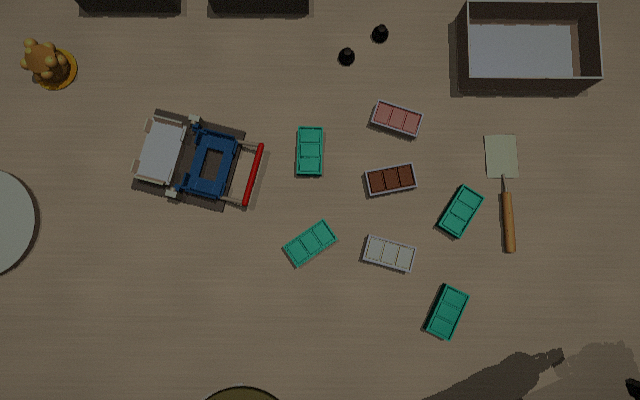

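View pics/side0.png

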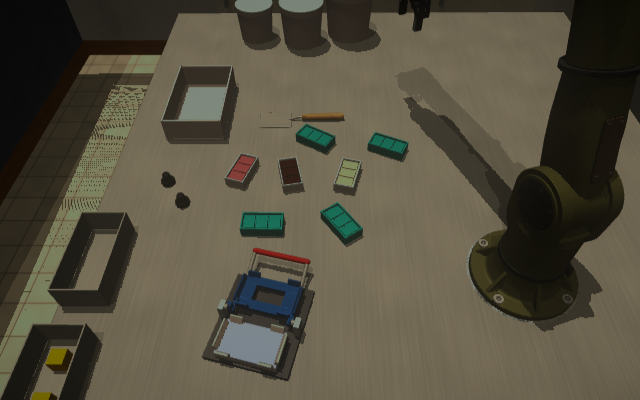

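Candidates in the top view are dark (391,180), pink (397,119), ivory (389,253) and turquoise (310,151), (310,243), (460,211), (447,311). By the description I choose the dark one at (391,180).

```bash
cat > m.py <<'E'
from h import *
np.set_printoptions(precision=4,suppress=True)
for n in("top","side"):
    p=snap(n);P=cloud(p);hsv=cv2.cvtColor(p["color"],cv2.COLOR_RGB2HSV)
    if n=="top": save(p,"crop1.png",(340,90,450,290),3)
    # mould: points at z 15..35mm near guess
    m=(P[...,2]>.015)&(P[...,2]<.04)&(np.hypot(P[...,0]-.508,P[...,1]+.285)<.062)
    q=P[m];r=cv2.minAreaRect((q[:,:2]*1000).astype(np.float32))
    print(n,"mould",r,"top z",np.median(q[:,2]),"n",m.sum())
    b=cv2.boxPoints(r)
    h,s,v=[hsv[...,i].astype(int) for i in range(3)]
    near=np.hypot(P[...,0]-.55,P[...,1]-.1)<.2
    for nm,mm in(("red",((h<8)|(h>172))&(s>150)&(v>50)),("blue",(h>100)&(h<125)&(s>120)&(v>40))):
        mm=mm&near; q=P[mm]; 
        r=cv2.minAreaRect((q[:,:2]*1000).astype(np.float32));print(nm,r,"z",np.percentile(q[:,2],[5,50,95]),len(q),q.mean(0))
        if nm=="red":
            c=q.mean(0);w,V=np.linalg.eigh(np.cov(q[:,:2].T));d=V[:,1];d=d*np.sign(d[0]);t=(q-c)[:,:2]@d
            print(" dir deg",np.degrees(np.arctan2(d[1],d[0])),"mid",c[:2]+d*(t.min()+t.max())/2,"len",np.ptp(t))
    q=P[near&(P[...,2]>.004)&(P[...,2]<.012)&(s<160)]
    r=cv2.minAreaRect((q[:,:2]*1000).astype(np.float32));print("plate",r)
E
python3 m.py
```

```text
top mould ((510.8134765625, -286.89263916015625), (50.369937896728516, 96.53889465332031), 11.733012199401855) top z 0.02353785694384858 n 1268
red ((515.3076171875, -17.98285675048828), (12.434182167053223, 126.13505554199219), 76.56431579589844) z [0.0416 0.0448 0.0477] 382 [ 0.5143 -0.0182  0.0447]
 dir deg -14.315421939755037 mid [ 0.5152 -0.0184] len 0.12617233900799252
blue ((541.5213623046875, 75.3713150024414), (104.98678588867188, 136.47442626953125), 78.18081665039062) z [0.0228 0.0252 0.0384] 1881 [0.5366 0.0697 0.0271]
plate ((556.795654296875, 82.22805786132812), (368.9390563964844, 355.53314208984375), 46.00551223754883)
side mould ((511.8123474121094, -285.8174133300781), (50.37947463989258, 102.01896667480469), 11.706466674804688) top z 0.02465269127038794 n 611
red ((516.6854248046875, -15.128639221191406), (13.167388916015625, 124.9205551147461), 76.0610580444336) z [0.0412 0.0456 0.0487] 300 [ 0.5158 -0.0145  0.0453]
 dir deg -14.441320202576126 mid [ 0.5168 -0.0147] len 0.12494791735924504
blue ((540.1011352539062, 75.24638366699219), (92.31828308105469, 134.94593811035156), 75.56781768798828) z [0.0238 0.0263 0.0411] 1375 [0.5375 0.0725 0.028 ]
plate ((550.3816528320312, 83.29403686523438), (397.0682067871094, 366.4083557128906), 0.04915729537606239)
```

View pics/crop1.png

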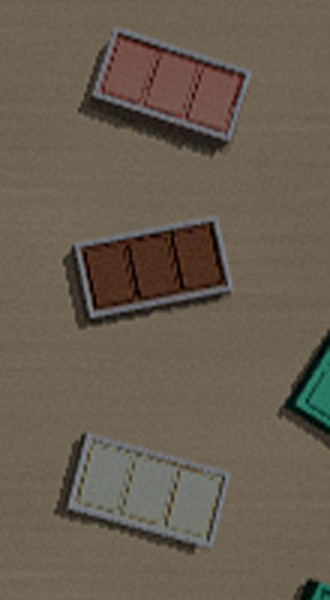

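The crop shows the dark brown mould at full-image (391,180), with pink above and ivory below, so the choice holds.

Call:
{"name": "move_arm", "arguments": {"linear": [[40, -22, 0], [40, -22, 0], [40, -22, 0], [40, -22, 0], [40, -22, 0], [40, -22, 0], [40, -22, 0], [40, -22, 0], [40, -22, 0], [37.6, -21.2, 0]], "yaw": [0, 0, 0, 0, 0, 0, 0, 0, 0, 0], "hand": 0}}

```text
clock: 1.8
ee_pos: [0.5127, -0.2848, 0.2317]
ee_rot: [0.0, 0.988, 0.157, 0.0]
wrist_force: [-0.6, -1.0, 0.3]
opening: 0.0855
finger_force: 0.0
```

Call:
{"name": "move_arm", "arguments": {"linear": [[0, 0, 10], [0, 0, 10], [0, 0, 10], [0, 0, 10], [0, 0, 10], [0, 0, 10], [0, 0, 10], [0, 0, 10], [0, 0, 10], [0, 0, 10]], "yaw": [-8.36, -8.36, -8.36, -8.36, -8.36, -8.36, -8.36, -8.36, -8.36, -8.36]}}

```text
clock: 2.8
ee_pos: [0.5115, -0.2867, 0.131]
ee_rot: [0.0, 0.629, 0.777, -0.0]
wrist_force: [-0.7, 0.4, 0.9]
opening: 0.0854
finger_force: 0.0
```

Call:
{"name": "move_arm", "arguments": {"linear": [[0, 0, 0], [0, 0, 0]], "yaw": [0, 0]}}

```text
clock: 3.0
ee_pos: [0.5114, -0.2867, 0.1315]
ee_rot: [-0.0, 0.633, 0.774, 0.0]
wrist_force: [0.1, 0.1, 1.0]
opening: 0.0854
finger_force: 0.0
```

Call:
{"name": "move_arm", "arguments": {"linear": [[0, 0, 20], [0, 0, 20], [0, 0, 20], [0, 0, 20], [0, 0, 20], [0, 0, 15], [0, 0, 10], [0, 0, 7], [0, 0, 0]], "yaw": [0, 0, 0, 0, 0, 0, 0, 0, 0]}}

```text
clock: 3.9
ee_pos: [0.5112, -0.2864, -0.0012]
ee_rot: [-0.0, 0.632, 0.775, -0.0]
wrist_force: [0.1, -0.8, -0.6]
opening: 0.0856
finger_force: 0.0
```

Call:
{"name": "move_arm", "arguments": {"linear": [[0, 0, 0], [0, 0, 0], [0, 0, 0], [0, 0, 0], [0, 0, 0], [0, 0, 0], [0, 0, 0], [0, 0, 0]], "yaw": [0, 0, 0, 0, 0, 0, 0, 0], "hand": 1}}

```text
clock: 4.7
ee_pos: [0.5123, -0.287, 0.0004]
ee_rot: [0.001, 0.632, 0.775, 0.0]
wrist_force: [-0.3, 0.3, 5.6]
opening: 0.0486
finger_force: 65.1
```

Call:
{"name": "move_arm", "arguments": {"linear": [[0, 0, -10], [0, 0, -15], [0, 0, -20], [0, 0, -20], [0, 0, -20], [0, 0, -20], [0, 0, -20], [0, 0, -10], [0, 0, 0]], "yaw": [0, 0, 0, 0, 0, 0, 0, 0, 0]}}

```text
clock: 5.6
ee_pos: [0.5123, -0.287, 0.1363]
ee_rot: [0.002, 0.632, 0.775, 0.0]
wrist_force: [-0.4, -0.3, -2.2]
opening: 0.0489
finger_force: 64.4
```

```bash
python3 - <<'E'
from h import *
p=snap("side");c=p["color"][90:300,200:420]
q=snap("top")["color"][90:300,200:420]
cv2.imwrite("pics/grasp.png",cv2.resize(np.hstack([c,q])[...,::-1],None,fx=1.8,fy=1.8))
E
```

```text
(no output)
```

View pics/grasp.png

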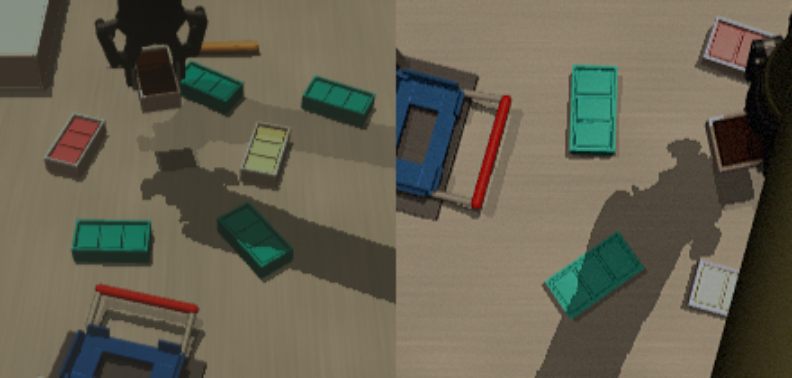

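The side view shows the mould held chocolate-up at about crop (157,75). I carry it over the cradle and turn it.

Call:
{"name": "move_arm", "arguments": {"linear": [[20, 5.7, 0], [34, 9.6, 0], [36, 10.2, 0], [36, 10.2, 0], [36, 10.2, 0], [36, 10.2, 0], [36, 10.2, 0], [36, 10.2, 0], [36, 10.2, 0], [37, 10.1, 0]], "yaw": [0, 0, 0, 0, 0, 0, 0, 0, 0, 0]}}

```text
clock: 6.7
ee_pos: [0.536, 0.07, 0.133]
ee_rot: [-0.001, 0.632, 0.775, -0.001]
wrist_force: [1.0, 0.0, -1.4]
opening: 0.049
finger_force: 64.4
```

Call:
{"name": "move_arm", "arguments": {"linear": [[0, 0, 0], [0, 0, 0], [0, 0, 0], [0, 0, 0], [0, 0, 0], [0, 0, 0], [0, 0, 0], [0, 0, 0], [0, 0, 10], [0, 0, 10]], "yaw": [-8, -8, -8, -8, -8, -8, -8, -8, 0, 0]}}

```text
clock: 7.7
ee_pos: [0.5364, 0.0686, 0.1127]
ee_rot: [-0.001, 0.127, 0.992, -0.0]
wrist_force: [0.6, 0.2, -2.8]
opening: 0.0489
finger_force: 64.4
```

Call:
{"name": "move_arm", "arguments": {"linear": [[0, 0, 0], [0, 0, 0]], "yaw": [0, 0]}}

```text
clock: 7.9
ee_pos: [0.5364, 0.069, 0.1134]
ee_rot: [-0.001, 0.126, 0.992, -0.0]
wrist_force: [0.2, -0.5, -1.9]
opening: 0.0491
finger_force: 64.4
```

```bash
python3 - <<'E'
from h import *
np.set_printoptions(precision=4,suppress=True)
o=status.get_obs();w,a,b,_=o["ee_rot"];print(o["ee_pos"],np.degrees(np.arctan2(b*b-a*a,2*a*b)),o["finger_force"])
p=snap("side");q=snap("top")
cv2.imwrite("pics/over.png",cv2.resize(np.hstack([p["color"][200:390,190:350],q["color"][90:280,110:290]])[...,::-1],None,fx=2.3,fy=2.3))
E
```

```text
[0.5364 0.069  0.1134] 75.57682467850809 64.36982989311218
```

View pics/over.png

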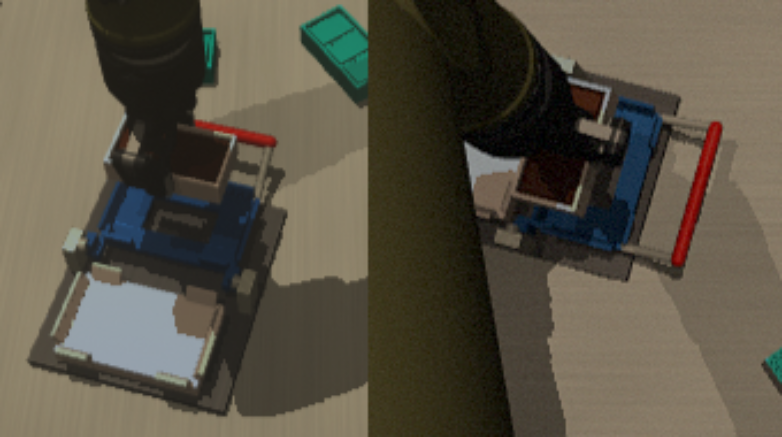

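Call:
{"name": "move_arm", "arguments": {"linear": [[-1.5, 0, 15], [0, 0, 15], [0, 0, 12], [0, 0, 10], [0, 0, 10], [0, 0, 8], [0, 0, 7], [0, 0, 6], [0, 0, 0], [0, 0, 0]], "yaw": [0, 0, 0, 0, 0, 0, 0, 0, 0, 0]}}

```text
clock: 9.0
ee_pos: [0.5387, 0.0686, 0.0314]
ee_rot: [0.0, 0.125, 0.992, 0.0]
wrist_force: [0.1, -0.4, -2.3]
opening: 0.0486
finger_force: 64.4
```

Call:
{"name": "move_arm", "arguments": {"linear": [[0, 0, 2], [0, 0, 2], [0, 0, 0]], "yaw": [0, 0, 0]}}

```text
clock: 9.3
ee_pos: [0.5384, 0.0685, 0.0272]
ee_rot: [-0.0, 0.125, 0.992, -0.0]
wrist_force: [-0.2, -0.9, -2.4]
opening: 0.049
finger_force: 64.4
```

Call:
{"name": "move_arm", "arguments": {"linear": [[0, 0, 0], [0, 0, 0], [0, 0, 0], [0, 0, 0], [0, 0, 0]], "yaw": [0, 0, 0, 0, 0], "hand": 0.3}}

```text
clock: 9.8
ee_pos: [0.5386, 0.0685, 0.0274]
ee_rot: [0.0, 0.125, 0.992, -0.0]
wrist_force: [-0.3, 0.4, 0.1]
opening: 0.0599
finger_force: 0.0
```

Call:
{"name": "move_arm", "arguments": {"linear": [[0, 0, -5], [0, 0, -10], [0, 0, -15], [0, 0, -20], [0, 0, -20], [0, 0, -20], [0, 0, -20], [0, 0, -10], [0, 0, 0]], "yaw": [0, 0, 0, 0, 0, 0, 0, 0, 0]}}

```text
clock: 10.7
ee_pos: [0.5397, 0.0688, 0.1494]
ee_rot: [0.002, 0.125, 0.992, -0.0]
wrist_force: [0.9, 0.9, 0.4]
opening: 0.0597
finger_force: 0.0
```

```bash
python3 - <<'E'
from h import *
np.set_printoptions(precision=4,suppress=True)
p=snap("side");q=snap("top")
cv2.imwrite("pics/placed.png",cv2.resize(np.hstack([p["color"][200:390,190:350],q["color"][90:280,110:290]])[...,::-1],None,fx=2.3,fy=2.3))
for c in(p,q):print([(world(c,*d["point"]),d["score"]) for d in eyes.landmark_of(c,"flipper_bar")[:1]])
E
```

```text
[(array([ 0.5151, -0.0136,  0.0489]), 0.69)]
[(array([ 0.5151, -0.0225,  0.0439]), 0.77)]
```

View pics/placed.png

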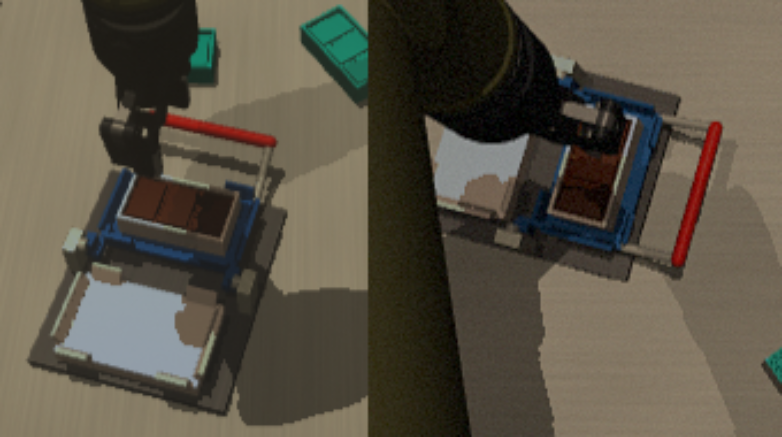

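The mould lies chocolate-up and flat in the cradle (side crop (178,212)). Next I pinch the bar.

Call:
{"name": "move_arm", "arguments": {"linear": [[0.8, -20, 0], [0.5, -34.5, 0], [0.5, -34, 0], [0, 0, 20], [0, 0, 25], [0, 0, 25], [0, 0, 25], [0, 0, 20], [0, 0, 13], [0, 0, 0]], "yaw": [0, 0, 0, 0, 0, 0, 0, 0, 0, 0], "hand": 0.5}}

```text
clock: 11.9
ee_pos: [0.5129, -0.0164, 0.0171]
ee_rot: [-0.002, 0.125, 0.992, 0.0]
wrist_force: [-1.2, 0.4, 0.4]
opening: 0.043
finger_force: 0.0
```

Call:
{"name": "move_arm", "arguments": {"linear": [[0, 0, 0], [0, 0, 0], [0, 0, 0], [0, 0, 0], [0, 0, 0], [0, 0, 0]], "yaw": [0, 0, 0, 0, 0, 0], "hand": 1}}

```text
clock: 12.5
ee_pos: [0.5157, -0.0169, 0.0204]
ee_rot: [0.001, 0.125, 0.992, -0.0]
wrist_force: [0.0, -0.0, 7.1]
opening: 0.0098
finger_force: 58.8
```

```bash
python3 - <<'E'
import numpy as np
t=np.radians(np.arange(0,171,5));y=-140*np.cos(t);z=140*np.sin(t)
r=np.c_[0*y[1:],np.diff(y),-np.diff(z)].round(1)
for i in range(0,len(r),9):print(r[i:i+9].tolist())
E
```

```text
[[-0.0, 0.5, -12.2], [-0.0, 1.6, -12.1], [-0.0, 2.6, -11.9], [-0.0, 3.7, -11.6], [-0.0, 4.7, -11.3], [-0.0, 5.6, -10.8], [-0.0, 6.6, -10.3], [-0.0, 7.4, -9.7], [-0.0, 8.3, -9.0]]
[[-0.0, 9.0, -8.3], [-0.0, 9.7, -7.4], [-0.0, 10.3, -6.6], [-0.0, 10.8, -5.6], [-0.0, 11.3, -4.7], [-0.0, 11.6, -3.7], [-0.0, 11.9, -2.6], [-0.0, 12.1, -1.6], [-0.0, 12.2, -0.5]]
[[0.0, 12.2, 0.5], [0.0, 12.1, 1.6], [0.0, 11.9, 2.6], [0.0, 11.6, 3.7], [0.0, 11.3, 4.7], [0.0, 10.8, 5.6], [0.0, 10.3, 6.6], [0.0, 9.7, 7.4], [0.0, 9.0, 8.3]]
[[0.0, 8.3, 9.0], [0.0, 7.4, 9.7], [0.0, 6.6, 10.3], [0.0, 5.6, 10.8], [0.0, 4.7, 11.3], [0.0, 3.7, 11.6], [0.0, 2.6, 11.9]]
```

Call:
{"name": "move_arm", "arguments": {"linear": [[0, 0.5, -12.2], [0, 1.6, -12.1], [0, 2.6, -11.9], [0, 3.7, -11.6], [0, 4.7, -11.3], [0, 5.6, -10.8]], "yaw": [0, 0, 0, 0, 0, 0]}}

```text
clock: 13.1
ee_pos: [0.5199, -0.0002, 0.0904]
ee_rot: [0.001, 0.125, 0.992, -0.001]
wrist_force: [5.7, -4.6, -5.6]
opening: 0.0097
finger_force: 58.3
```

```bash
python3 - <<'E'
from h import *
p=snap("side");q=snap("top")
cv2.imwrite("pics/lift.png",cv2.resize(np.hstack([p["color"][200:390,190:350],q["color"][90:280,110:290]])[...,::-1],None,fx=2.3,fy=2.3))
E
```

```text
(no output)
```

View pics/lift.png

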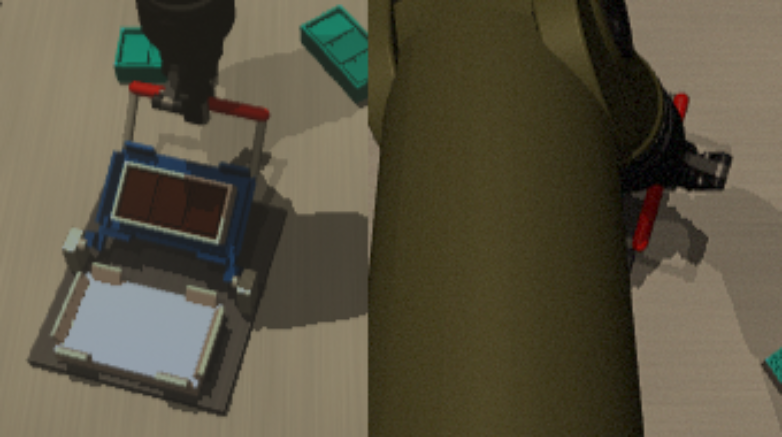

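The cradle is about 30° up with the bar in the grip (side crop (200,103)) and the mould seated, so I carry on.

Call:
{"name": "move_arm", "arguments": {"linear": [[0, 6.6, -10.3], [0, 7.4, -9.7], [0, 8.3, -9.0], [0, 9.0, -8.3], [0, 9.7, -7.4], [0, 10.3, -6.6], [0, 10.8, -5.6], [0, 11.3, -4.7], [0, 11.6, -3.7], [0, 11.9, -2.6]], "yaw": [0, 0, 0, 0, 0, 0, 0, 0, 0, 0]}}

```text
clock: 14.2
ee_pos: [0.5439, 0.0922, 0.161]
ee_rot: [0.001, 0.126, 0.992, -0.003]
wrist_force: [-6.1, -8.7, 21.6]
opening: 0.0096
finger_force: 63.6
```

Call:
{"name": "move_arm", "arguments": {"linear": [[0, 12.1, -1.6], [0, 12.2, -0.5], [0, 12.2, 0.5], [0, 12.1, 1.6], [0, 11.9, 2.6], [0, 11.6, 3.7], [0, 11.3, 4.7], [0, 10.8, 5.6], [0, 10.3, 6.6], [0, 9.7, 7.4]], "yaw": [0, 0, 0, 0, 0, 0, 0, 0, 0, 0]}}

```text
clock: 15.2
ee_pos: [0.5729, 0.2057, 0.1262]
ee_rot: [0.001, 0.125, 0.992, -0.0]
wrist_force: [4.7, -4.4, 3.8]
opening: 0.0097
finger_force: 69.7
```

Call:
{"name": "move_arm", "arguments": {"linear": [[0, 9.0, 8.3], [0, 8.3, 9.0], [0, 7.4, 9.7], [0, 6.6, 10.3], [0, 5.6, 10.8], [0, 4.7, 11.3], [0, 3.7, 11.6], [0, 2.6, 11.9], [0, 0, 0]], "yaw": [0, 0, 0, 0, 0, 0, 0, 0, 0]}}

```text
clock: 16.1
ee_pos: [0.5841, 0.2525, 0.0416]
ee_rot: [-0.0, 0.125, 0.992, 0.0]
wrist_force: [6.9, -0.9, 0.3]
opening: 0.0098
finger_force: 71.7
```

```bash
python3 - <<'E'
from h import *
p=snap("side");q=snap("top")
cv2.imwrite("pics/over2.png",cv2.resize(np.hstack([p["color"][200:390,190:350],q["color"][90:280,110:290]])[...,::-1],None,fx=2.3,fy=2.3))
E
```

```text
(no output)
```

View pics/over2.png

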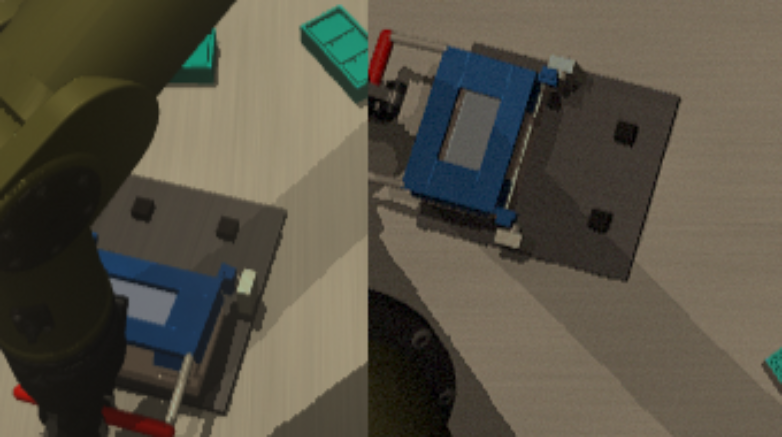

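The cradle is about 170° over, and the mould's pale underside shows through the window (top crop (470,130)). I set it down closed and release.

Call:
{"name": "move_arm", "arguments": {"linear": [[0, 1.0, 6], [0, 0.5, 6], [0, 0, 5], [0, 0, 0], [0, 0, 0]], "yaw": [0, 0, 0, 0, 0]}}

```text
clock: 16.7
ee_pos: [0.5847, 0.2542, 0.0258]
ee_rot: [0.001, 0.125, 0.992, 0.001]
wrist_force: [5.7, -0.7, 0.0]
opening: 0.0099
finger_force: 72.9
```

Call:
{"name": "move_arm", "arguments": {"linear": [[0, 0, 0], [0, 0, 0], [0, 0, 0], [0, 0, 0], [0, 0, 0], [0, 0, 0]], "yaw": [0, 0, 0, 0, 0, 0], "hand": 0.5}}

```text
clock: 17.3
ee_pos: [0.5838, 0.2538, 0.0265]
ee_rot: [-0.0, 0.125, 0.992, -0.0]
wrist_force: [0.5, -0.5, 0.4]
opening: 0.0428
finger_force: 0.0
```

Call:
{"name": "move_arm", "arguments": {"linear": [[0, 0, -10], [0, 0, -20], [0, 0, -25], [0, 0, -25], [0, 0, -25], [0, 0, -25], [0, 0, -25], [0, 0, -20], [0, 0, 0], [0, 0, 0]], "yaw": [0, 0, 0, 0, 0, 0, 0, 0, 0, 0]}}

```text
clock: 18.3
ee_pos: [0.5841, 0.2538, 0.202]
ee_rot: [0.0, 0.125, 0.992, 0.0]
wrist_force: [-0.5, -0.2, -1.2]
opening: 0.0427
finger_force: 0.0
```

Call:
{"name": "move_arm", "arguments": {"linear": [[0, 15, 0], [0, 20, 0], [0, 20, 0], [0, 20, 0], [0, 20, 0], [0, 20, 0], [0, 10, 0], [0, 0, 0], [0, 0, 0], [0, 0, 0]], "yaw": [0, 0, 0, 0, 0, 0, 0, 0, 0, 0]}}

```text
clock: 19.3
ee_pos: [0.6154, 0.3733, 0.2014]
ee_rot: [0.0, 0.126, 0.992, -0.001]
wrist_force: [0.3, 0.4, 0.5]
opening: 0.0428
finger_force: 0.0
```

```bash
python3 - <<'E'
from h import *
np.set_printoptions(precision=4,suppress=True)
p=snap("side");q=snap("top")
cv2.imwrite("pics/end.png",cv2.resize(np.hstack([p["color"][200:390,190:350],q["color"][90:280,90:270]])[...,::-1],None,fx=2.3,fy=2.3))
for c in(p,q):
    P=cloud(c);h,s,v=[x.astype(int) for x in cv2.split(cv2.cvtColor(c["color"],cv2.COLOR_RGB2HSV))]
    m=((h<8)|(h>172))&(s>150)&(v>50)&(np.hypot(P[...,0]-.58,P[...,1]-.25)<.1)
    print("bar",P[m].mean(0),m.sum())
    o=np.array([.5508,.119]);d=(P[...,:2]-o);jy=d@[.2487,.9686];jx=d@[.9686,-.2487]
    w=(abs(jx)<18)&(abs(jy-52)<12)&((h<95)|(h>130)|(s<100));print("window z",np.percentile(P[w][:,2],[10,50,90]),w.sum())
    w=(abs(jx)<50)&(abs(jy-52)<30)&(h>100)&(h<125)&(s>120);print("cradle z",np.percentile(P[w][:,2],[10,50,90]),np.polyfit(jy[w],P[w][:,2]*1000,1))
E
```

```text
bar [0.5856 0.2561 0.0453] 497Traceback (most recent call last):
  File "<stdin>", line 10, in <module>
    return _quantile_unchecked(
        a, q, axis, out, overwrite_input, method, keepdims, weights)
    return _ureduce(a,
                    func=_quantile_ureduce_func,
    ...<5 lines>...
                    overwrite_input=overwrite_input,
                    method=method)
    r = func(a, **kwargs)
    result = _quantile(arr,
                       quantiles=q,
    ...<2 lines>...
                       out=out,
                       weights=wgt)
    slices_having_nans = np.isnan(arr[-1, ...])
                                  ~~~^^^^^^^^^
IndexError: index -1 is out of bounds for axis 0 with size 0
```

View pics/end.png

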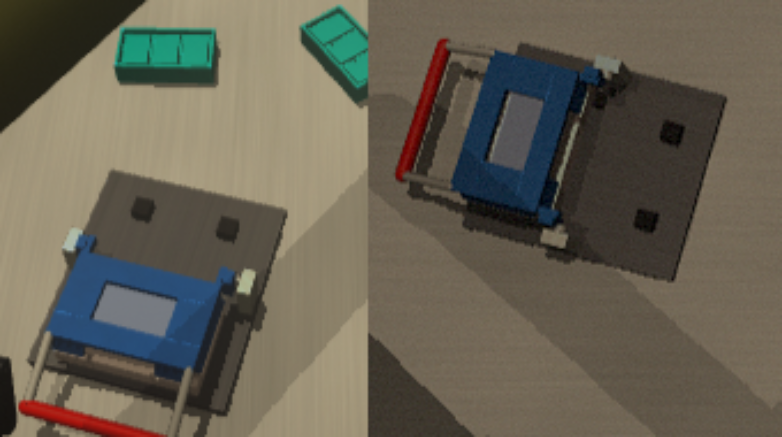

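The cradle is closed over the nest (bar z equals the open height), and the window shows the underside (side crop (138,308)). One last depth check of the window, and I hand in if it reads as a flat mould in the nest.

```bash
python3 - <<'E'
from h import *
np.set_printoptions(precision=4,suppress=True)
z=[]
for n in("top","side"):
    c=snap(n);P=cloud(c);s=cv2.cvtColor(c["color"],cv2.COLOR_RGB2HSV)[...,1]
    d=P[...,:2]-[.5508,.119];jy=d@[.2487,.9686];jx=d@[.9686,-.2487]
    w=(abs(jx)<20)&(abs(jy-52)<10)&(s<100);q=P[w];print(n,w.sum(),np.percentile(q[:,2],[10,50,90]),"slopes mm/mm",np.linalg.lstsq(np.c_[jx[w],jy[w],np.ones(w.sum())],q[:,2],rcond=None)[0]);z.append(np.median(q[:,2]))
if all(.046<a<.056 for a in z): print(job_done())
E
```

```text
Traceback (most recent call last):
IndexError: index -1 is out of bounds for axis 0 with size 0
```

```bash
python3 - <<'E'
from h import *
np.set_printoptions(precision=4,suppress=True)
z=[]
for n in("top","side"):
    c=snap(n);P=cloud(c);s=cv2.cvtColor(c["color"],cv2.COLOR_RGB2HSV)[...,1]
    d=(P[...,:2]-[.5508,.119])*1000;jy=d@[.2487,.9686];jx=d@[.9686,-.2487]
    w=(abs(jx)<20)&(abs(jy-52)<10)&(s<100);q=P[w];print(n,w.sum(),np.percentile(q[:,2],[10,50,90]),"slopes",1000*np.linalg.lstsq(np.c_[jx[w],jy[w],np.ones(w.sum())],q[:,2],rcond=None)[0]);z.append(np.median(q[:,2]))
if all(.046<a<.056 for a in z): print(job_done())
E
```

```text
top 216 [0.0489 0.0507 0.0526] slopes [-0.0099  0.0079 50.3947]
side 216 [0.0502 0.0518 0.0539] slopes [-0.0104 -0.0032 52.1445]
the job is handed in; nothing more can be done
None
```

The job is done and handed in: the dark mould lies flat and face-down in the white nest (underside measured at 51 mm, as expected), the cradle rests closed over it, and the arm is clear after about 20 s of the 61 s allowed.

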